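Seat the cuvette stage on its kinematic base

ROBOT

A 6-joint arm with a two-finger parallel gripper is mounted at the origin on a cart in front of the work surface, level with it; the furniture and walls round the work are solid. World frame = base frame: x ahead of the robot, y to its left, z up, the work surface at z = 0. Lengths are in m, angles in rad, forces in N, time in s.
With the tool pointing down it reaches from about 0.4 to 0.825 m from the base axis. Payload 7 kg.
Tool frame: the origin (TCP) lies midway between the tips of the shut fingers; the grasp point (between the pads) lies 19 mm behind it; z points along the fingers, y is the line along which they close (so a half turn about z gives the same grasp; the last joint's range is limited). The gripper opens to 88 mm and grips with 3 to 60 N. Pads are 19 mm wide; open, the fingers measure 130 mm over their backs; the gripper's body (78 mm by 193 mm) begins 47 mm behind the grasp point.
Start: joints at [-0.861, 0.359, 0.012, 0, -1.224, -0.288], TCP at [0.276, -0.616, 0.227] pointing down, gripper open.
Joint ranges: [-3.07, 3.07], [-1.43, 2.12], [-1.02, 1.25], [-3.03, 1.67], [-3.05, -0], [-3.03, 3.03]. Speed limits (rad/s): [2.39, 2.39, 3.01, 3.14, 3.14, 3.14].

INTERFACE

Orientations are given as [roll, pitch, yaw] about the fixed x, y, z axes, in that order (R = Rz(yaw) Ry(pitch) Rx(roll)).
In Python, from cell import bot gives the robot as it stands.
- The arm moves only by the shell command python3 -m crank 'ROWS' [FORCE]. ROWS is JSON, a list of rows, each an object with "claw": the finger opening in mm, from 0 to 87.6; "delta_pos": the shift along the tool's x, y, z in units of 3 cm (1.0 is 3 cm), a list of three; "dr": the turn, a rotation vector about the tool's x, y, z in units of 0.12 rad (1.0 is 0.12 rad), a list of three. A call has 1 to 20 rows; each row shifts and turns the commanded pose from where the row before left it, along the tool's axes as they then stand; what a row does not reach is not made up. A row lasts 1/10 s, in which the tool goes at most 50 mm and 8.59 degrees, less where a joint would pass 70% of its speed; a pose out of reach is approached as far as the arm can. A call with a number of a shift or a turn outside -1 to 1 is refused whole. A call with a gripper value outside its range is refused whole. The fingers move at their own pace and stop on an object; FORCE is the grip in N (left out, the last holds). Time passes only in rows, so rows that do not move let the fingers close. It gives the time, the measured TCP pose, the force, the opening and the grip force at its end, in the units of the state.
- bot.read_state(): the state, without advancing time (a new reading comes with each control period).
- bot.get_image(name): name is "scene" or "top"; returns (picture, depth): 480x640x3 uint8, red, green, blue; 480x640 float32, m along the optical axis (not along the pixel's ray), 0 where there is no reading.
- bot.calibration(name): a dict with "fx", "fy", "cx", "cy" (pixels), "dist" ([k1, k2, p1, p2, k3] as OpenCV has them; the pictures are not rectified), "cam_to_world" (4x4, takes a point from camera to world coordinates). Camera axes: x right, y down, z forward; pixel columns grow to the right and rows downward; lengths in m; the calibration is good to about 2 mm. A picture is of the moment at which its call begins. calibration takes no time and is no camera call.
- bot.sign_off(): hands the job in; it is judged then, once.
The state is a dict: "t": time; "joint_pos": joint angles; "qd": joint speeds; "tau": joint torques, N m; "position": TCP position; "tcp_rot": TCP orientation; "ft_force": force on the tool from outside, world axes, zero at the start; "ft_torque": the same for the moment, N m; "width": finger opening in m; "gripper_force": force on a finger pad.
Only numpy, scipy, OpenCV 4.12 (cv2) and the standard library are available. Lean on these libraries where they do the work, as an engineer would, in place of code of your own. Each camera call takes 0.05 s, during which the arm holds its last target. There are 200 camera calls.

TASK

Get the light-absorption set-up ready: pick up the three-armed stage that carries the black cuvette holder and set it on the dark kinematic base, so that its three ball feet settle fully home in the cone, the groove and the flat, with the long, red-dotted arm over the brass cone cup. Lower it until it rests on the base before you let go, and leave the stage with the mirror where it stands.

Things in the scene. Friction and masses are not known exactly. Their poses are not given: they have to be found in the camera images.
- cuvette_stage: Loose three-armed aluminium stage, 0.25 to 0.5 kg, on three 16 mm steel balls at (x, y) = (64, 0), (-32, 36), (-32, -36) mm. Origin: middle, level with the balls' undersides; z up, x along the long arm (red dot at its end). Arms at z 22 to 28 mm. In the middle a black cuvette holder, 28 x 28 mm, faces along x and y, z 28 to 78 mm: grip this. Blue-capped cuvette on top, to z 89 mm.
- kinematic_base: Fixed dark plate 170 x 142 x 8 mm. Origin: underside, amid 3 slippery seats: brass cone at (64, 0) mm, red dot beyond it on the plate (+x); V groove at (-32, 36); flat steel pad at (-32, -36), top at z 13. Cone and groove: tops at z 30, mouths 40 wide, 45 degree walls; they draw in balls up to 12 mm off. Stage home: x and y axes along the base's, origin 13 mm straight above the base's.
- mirror_stage: Bystander: a like three-armed aluminium stage on ball feet, but with a grey upright plate (10 x 56 mm, up to 94 mm high) that carries a round mirror. Origin and axes as on the cuvette stage. To be left where it stands.
Mind the look-alikes: they are no part of the job. Leave any orange look-alike of the cuvette_stage alone.

How it is judged:
By the outcome, as a careful person would: the job done as asked, in the order asked, and still so for the second after the job is handed in, with the robot touching nothing.
It also fails if it takes over 32 s, if anything falls off the work surface, if the arm or the gripper's body presses on something with over 40 N, if the wrist force passes 120 N, or if a joint passes its speed limit or range.

## Working session

There is one attempt and no reset: what is moved stays moved. The work goes in short steps, Python scripts to look and compute and a shell command to move; the robot and the scene stay as the last step left them, time stands still between calls to the robot, and variables do not carry over. Pictures are saved under pics/ and viewed, at most 10 in all, crops included, and the job is handed in when it is done.

```bash
mkdir -p pics; ls; python3 - <<'E'
from cell import bot
import cv2,numpy as np
for n in("top","scene"):
    p,d=bot.get_image(n); cv2.imwrite(f"pics/{n}0.png",p[:,:,::-1]); np.savez(f"{n}0.npz",p=p,d=d)
    c=bot.calibration(n); print(n,{k:np.round(v,3).tolist() for k,v in c.items()})
s=bot.read_state();print(s)
E
```

```text
pics
top {'fx': 529.35, 'fy': 529.35, 'cx': 317.784, 'cy': 242.503, 'dist': [-0.122, 0.0, 0.0, 0.0, 0.0], 'cam_to_world': [[-0.023, -0.997, 0.073, 0.506], [-1.0, 0.022, -0.007, 0.031], [0.005, -0.073, -0.997, 1.149], [0.0, 0.0, 0.0, 1.0]]}
scene {'fx': 568.396, 'fy': 568.396, 'cx': 315.357, 'cy': 232.663, 'dist': [0.062, 0.0, 0.0, 0.0, 0.0], 'cam_to_world': [[-0.882, 0.202, -0.425, 1.14], [0.47, 0.412, -0.781, 1.044], [0.017, -0.889, -0.458, 0.608], [0.0, 0.0, 0.0, 1.0]]}
{'t': 0.1, 'joint_pos': array([-8.60928508e-01,  3.59330998e-01,  1.11856774e-02, -3.02508130e-04,
       -1.22407324e+00, -2.88078178e-01]), 'qd': array([-0.00044205, -0.00017097,  0.00162431,  0.0010732 ,  0.00169291,
        0.00120364]), 'tau': array([-1.96507171e-03, -5.84161627e+01,  2.93752134e+01,  7.01552331e+00,
        1.01539999e-02, -5.56078805e-05]), 'position': array([ 0.27614029, -0.61548238,  0.22572259]), 'tcp_rot': array([ 3.14014823e+00, -1.31432894e-04, -2.71990592e+00]), 'ft_force': array([-0.12515095,  0.59817222,  0.35981338]), 'ft_torque': array([-0.0246482 , -0.01648347, -0.00041086]), 'gripper_force': 0.0, 'width': 0.08770636228978416}
```

View pics/top0.png

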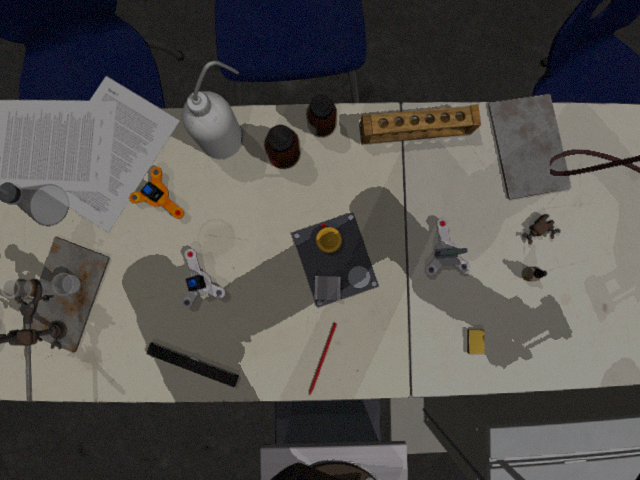

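View pics/scene0.png

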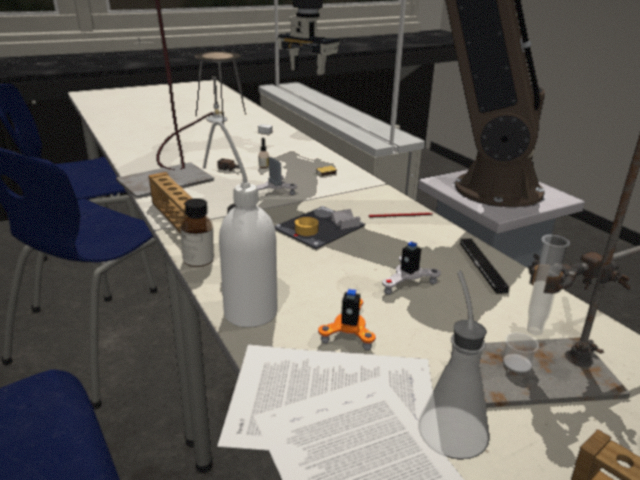

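The top view shows the candidates:
- Aluminium stage with black holder at (197,280), red dot at (190,254). This is the one I want.
- Orange look-alike at (157,193), to be left alone.
- Mirror stage at (445,252), to be left alone.

The base is at (335,260), with the cone at (328,239), the groove block at (327,289) and the pad at (359,277).

```bash
cat > h.py <<'E'
import numpy as np,cv2
from cell import bot
def ray(n,px):
    c=bot.calibration(n);K=np.array([[c['fx'],0,c['cx']],[0,c['fy'],c['cy']],[0,0,1]])
    u=cv2.undistortPoints(np.array(px,float).reshape(-1,1,2),K,np.array(c['dist'])).reshape(-1,2)
    T=np.array(c['cam_to_world']);return T[:3,3],np.c_[u,np.ones(len(u))]@T[:3,:3].T
def plane(n,px,z):
    o,d=ray(n,px);return o+d*((z-o[2])/d[:,2])[:,None]
def proj(n,P):
    c=bot.calibration(n);K=np.array([[c['fx'],0,c['cx']],[0,c['fy'],c['cy']],[0,0,1]]);T=np.linalg.inv(np.array(c['cam_to_world']))
    return cv2.projectPoints(np.array(P,float).reshape(-1,1,3),cv2.Rodrigues(T[:3,:3])[0],T[:3,3],K,np.array(c['dist']))[0].reshape(-1,2)
def blobs(p,kind,box,amin=3):
    x0,y0,x1,y1=box;h=cv2.cvtColor(p[y0:y1,x0:x1],cv2.COLOR_RGB2HSV);H,S,V=[h[:,:,i].astype(int) for i in range(3)]
    m={'red':((H<6)|(H>172))&(S>130)&(V>60),'blue':(abs(H-112)<12)&(S>140)&(V>60),'brass':(abs(H-22)<8)&(S>120)&(V>60)}[kind]
    n,_,st,ce=cv2.connectedComponentsWithStats(m.astype(np.uint8),connectivity=8)
    return [(st[i,4],(ce[i]+[x0,y0]).round(2).tolist()) for i in range(1,n) if st[i,4]>=amin]
E
python3 - <<'E'
from h import *
t=np.load("top0.npz")['p'];s=np.load("scene0.npz")['p']
a=cv2.resize(t[235:320,160:245],(510,510),interpolation=cv2.INTER_CUBIC)
b=cv2.resize(t[205:313,285:385],None,fx=5,fy=5,interpolation=cv2.INTER_CUBIC)[:510]
for n,im in(("a",a),("b",b)): cv2.imwrite(f"pics/crop_{n}.png",im[:,:,::-1])
cv2.imwrite("pics/crop_s.png",cv2.resize(s[195:305,270:450],None,fx=4.4,fy=4.4,interpolation=cv2.INTER_CUBIC)[:,:,::-1])
print('top',[(k,blobs(t,k,b)) for k,b in(('red',(170,240,230,310)),('blue',(170,240,230,310)),('red',(290,205,390,310)),('brass',(290,205,390,310)))])
print('scene',[(k,blobs(s,k,b)) for k,b in(('red',(370,230,450,300)),('blue',(370,230,450,300)),('red',(270,195,370,250)),('brass',(270,195,370,250)))])
E
```

```text
top [('red', [(np.int32(21), [190.0, 254.0])]), ('blue', [(np.int32(55), [191.8, 282.56])]), ('red', [(np.int32(17), [322.88, 224.59])]), ('brass', [(np.int32(518), [328.32, 239.26])])]
scene [('red', [(np.int32(8), [388.5, 280.5])]), ('blue', [(np.int32(21), [411.81, 244.29])]), ('red', [(np.int32(6), [295.5, 234.67])]), ('brass', [(np.int32(387), [306.04, 225.74])])]
```

View pics/crop_a.png

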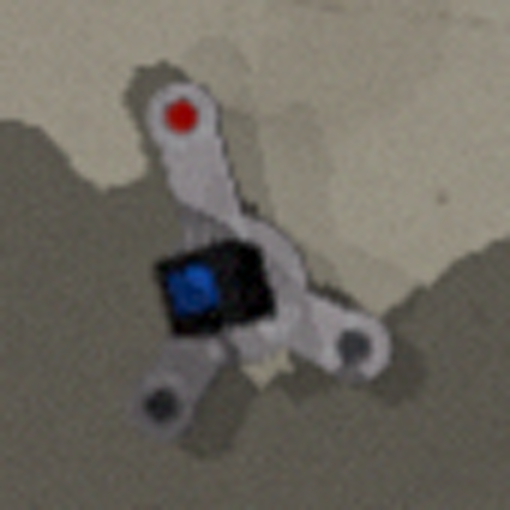

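View pics/crop_b.png

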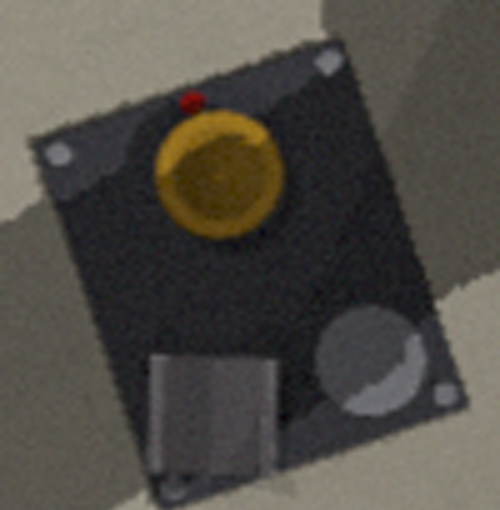

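View pics/crop_s.png

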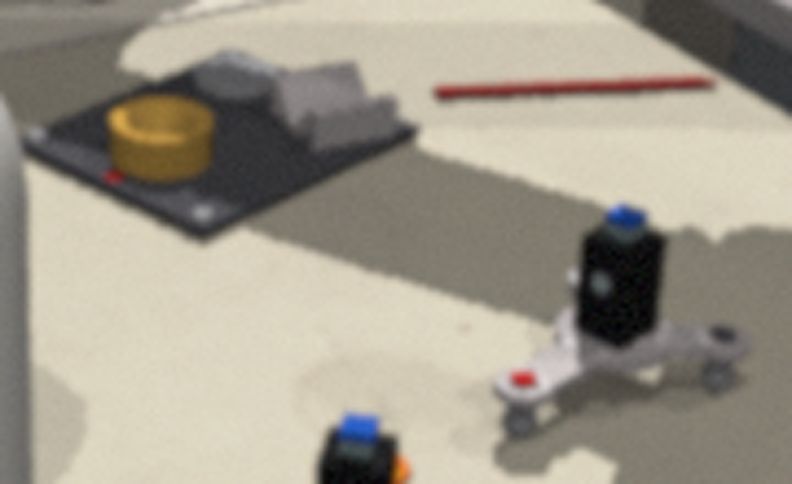

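The crops confirm the choice: black holder, blue cap at (192,283), red dot at (190,254), and foot discs at about (187,302) and (219,293). In the base crop the plate corners are at about (291,233), (353,213), (378,286) and (318,307). The pad is at (359,277) and the groove block at (328,288).

```bash
python3 - <<'E'
from h import *
def fit(M,W):
    M=np.array(M,float);W=np.array(W)[:,:2];mc,wc=M.mean(0),W.mean(0)
    H=(M-mc).T@(W-wc);th=np.arctan2(H[0,1]-H[1,0],H[0,0]+H[1,1]);R=np.array([[np.cos(th),-np.sin(th)],[np.sin(th),np.cos(th)]])
    o=wc-R@mc; print(' o',o.round(4),'yaw',th.round(4),'res mm',((W-(M@R.T+o))*1e3).round(1).tolist())
    return o,th
print('stage');d=plane('top',[(190,254),(186.8,302.5),(219.2,292.7)],.028);print(d.round(4).tolist())
so,sy=fit([(.064,0),(-.032,.036),(-.032,-.036)],d)
print('cap',plane('top',[(191.8,282.6)],.089).round(4))
print('scene dot',plane('scene',[(388.5,280.5)],.028).round(4),'cap',plane('scene',[(411.8,244.3)],.089-.002).round(4))
# base corners: plate mask top
t=np.load("top0.npz")['p']
print('base');c=plane('top',[(291.4,233),(353.4,213),(378.4,286.2),(318,306.6)],.008);print('sides',np.linalg.norm(np.diff(c,axis=0),axis=1).round(4))
cc,w=None,None
sides=np.linalg.norm(np.diff(c,axis=0),axis=1); 
print('corner centre',c.mean(0).round(4))
f=plane('top',[(359.2,277.2)],.013);k=plane('top',[(285+220/5,205+172/5)],.030)
g=plane('top',[(285+214/5,205+415/5)],.030)
print(f,k,g); bo,by=fit([(.064,0),(-.032,.036),(-.032,-.036)],np.vstack([k,g,f]))
e=c[0]-c[3];e2=c[1]-c[2];print('edge yaws',np.arctan2(e[1],e[0]),np.arctan2(e2[1],e2[0]))
u=c[0]-c[1];u2=c[3]-c[2];print(np.arctan2(-u[0],u[1]),np.arctan2(-u2[0],u2[1]))
R=np.array([[np.cos(by),-np.sin(by)],[np.sin(by),np.cos(by)]]);print('corners in base',((c[:,:2]-bo)@R*1e3).round(1).tolist())
print('scene brass',plane('scene',[(270+161/4.4,195+121/4.4)],.030).round(4),'red',plane('scene',[(295.5,234.7)],.008),plane('top',[(322.9,224.6)],.008))
E
```

```text
stage
[[0.5698, 0.297, 0.028], [0.4668, 0.3048, 0.028], [0.4863, 0.2351, 0.028]]
 o [0.5077 0.279 ] yaw 0.2794 res mm [[0.6, 0.4], [-0.2, 0.1], [-0.5, -0.4]]
cap [[0.5087 0.2793 0.089 ]]
scene dot [[0.5698 0.2941 0.028 ]] cap [[0.512  0.2812 0.087 ]]
base
sides [0.1415 0.1674 0.1373]
corner centre [ 0.552  -0.0133  0.008 ]
[[ 0.51271971 -0.06341478  0.013     ]] [[ 5.94180017e-01 -1.02115218e-04  3.00000000e-02]] [[0.49143749 0.00492206 0.03      ]]
 o [ 0.5328 -0.0195] yaw 0.3051 res mm [[0.4, 0.2], [-0.0, -0.3], [-0.4, 0.1]]
edge yaws 0.32543067766404254 0.30072366406462336
0.291280972806784 0.30011987851056093
corners in base [[105.2, 71.6], [103.3, -69.9], [-64.2, -69.2], [-63.5, 68.1]]
scene brass [[0.5978 0.0048 0.03  ]] red [[0.628782  0.0101741 0.008    ]] [[0.62838366 0.01171702 0.008     ]]
```

Stage: origin (0.508, 0.279), yaw 0.279. Base: origin (0.533, −0.0195), yaw 0.305. The sizes check out within 1 mm, and the cap agrees. I'll grip across the stage's y, with tool yaw −2.862, approaching high.

```bash
python3 -m crank '[{"claw":87.6,"delta_pos":[-1,0.8,0],"dr":[0,0,0.59]},{"claw":87.6,"delta_pos":[-1,1,0],"dr":[0,0,0.59]},{"claw":87.6,"delta_pos":[-1,1,0],"dr":[0,0,0]},{"claw":87.6,"delta_pos":[-1,1,0],"dr":[0,0,0]},{"claw":87.6,"delta_pos":[-1,1,0],"dr":[0,0,0]},{"claw":87.6,"delta_pos":[-1,1,0],"dr":[0,0,0]},{"claw":87.6,"delta_pos":[-0.9,1,0],"dr":[0,0,0]},{"claw":87.6,"delta_pos":[-0.8,1,0],"dr":[0,0,0]},{"claw":87.6,"delta_pos":[-0.7,1,0],"dr":[0,0,0]},{"claw":87.6,"delta_pos":[-0.6,1,0],"dr":[0,0,0]},{"claw":87.6,"delta_pos":[-0.6,1,0],"dr":[0,0,0]},{"claw":87.6,"delta_pos":[-0.5,1,0],"dr":[0,0,0]},{"claw":87.6,"delta_pos":[-0.5,1,0],"dr":[0,0,0]},{"claw":87.6,"delta_pos":[-0.5,1,0],"dr":[0,0,0]},{"claw":87.6,"delta_pos":[-0.5,1,0],"dr":[0,0,0]},{"claw":87.6,"delta_pos":[-0.5,1,0],"dr":[0,0,0]},{"claw":87.6,"delta_pos":[-0.5,1,0],"dr":[0,0,0]},{"claw":87.6,"delta_pos":[-0.5,1,0],"dr":[0,0,0]},{"claw":87.6,"delta_pos":[-0.4,1,0],"dr":[0,0,0]},{"claw":87.6,"delta_pos":[-0.4,1,0],"dr":[0,0,0]}]' 20
cat > go.py <<'E'
import sys;from h import *
from scipy.spatial.transform import Rotation as Ro
x,y,z,yaw=map(float,sys.argv[1:5]);s=bot.read_state()
R=Ro.from_euler('xyz',s['tcp_rot']);G=Ro.from_euler('xyz',[np.pi,0,yaw])
print('units',(R.inv().apply(np.array([x,y,z])-s['position'])/.03).round(2),'dr',((R.inv()*G).as_rotvec()/.12).round(2),s['joint_pos'].round(2))
E
python3 go.py 0.508 0.279 0.045 -2.862
```

```text
t: 2.1
position: [0.5052, 0.0758, 0.2263]
tcp_rot: [3.142, -0.0, -2.861]
ft_force: [1.5, 0.2, 1.1]
width: 0.0877
gripper_force: 0.0
units [-1.97  6.48  6.04] dr [ 0.   -0.    0.01] [ 0.53  0.09 -0.34 -0.   -1.14 -1.82]
```

```bash
python3 -m crank '[{"claw":87.6,"delta_pos":[-0.3,1,0],"dr":[0,0,0]},{"claw":87.6,"delta_pos":[-0.3,1,0],"dr":[0,0,0]},{"claw":87.6,"delta_pos":[-0.3,1,0],"dr":[0,0,0]},{"claw":87.6,"delta_pos":[-0.3,1,0],"dr":[0,0,0]},{"claw":87.6,"delta_pos":[-0.3,1,0.5],"dr":[0,0,0]},{"claw":87.6,"delta_pos":[-0.27,0.9,1],"dr":[0,0,0]},{"claw":87.6,"delta_pos":[-0.2,0.58,1],"dr":[0,0,0]},{"claw":87.6,"delta_pos":[0,0,0.8],"dr":[0,0,0]},{"claw":87.6,"delta_pos":[0,0,0],"dr":[0,0,0]},{"claw":87.6,"delta_pos":[0,0,0],"dr":[0,0,0]}]'
python3 go.py 0.508 0.279 0.040 -2.862
python3 - <<'E'
from h import *
for n,b in(("top",(100,200,300,360)),("scene",(330,130,510,310))):
    p,d=bot.get_image(n);x0,y0,x1,y1=b;cv2.imwrite(f"pics/{n}1.png",cv2.resize(p[y0:y1,x0:x1],None,fx=3,fy=3,interpolation=cv2.INTER_CUBIC)[:,:,::-1])
E
```

```text
t: 3.1
position: [0.5085, 0.2774, 0.1277]
tcp_rot: [-3.141, -0.001, -2.861]
ft_force: [0.6, 1.1, 0.2]
width: 0.0877
gripper_force: 0.0
units [-0.    0.06  2.92] dr [-0.01 -0.01  0.01] [ 0.84  0.29 -0.34  0.   -0.95 -2.13]
```

View pics/scene1.png

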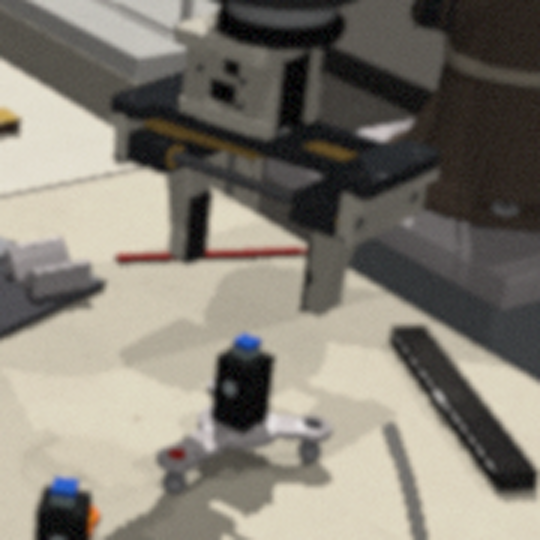

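The open fingers hang at crop (190,230) and (325,290), straddling the target holder at crop (245,385). They are aligned, so I'll descend and close.

```bash
python3 -m crank '[{"claw":87.6,"delta_pos":[0,0.05,0.7],"dr":[0,0,0]},{"claw":87.6,"delta_pos":[0,0,0.8],"dr":[0,0,0]},{"claw":87.6,"delta_pos":[0,0,0.8],"dr":[0,0,0]},{"claw":87.6,"delta_pos":[0,0,0.6],"dr":[0,0,0]},{"claw":87.6,"delta_pos":[0,0,0],"dr":[0,0,0]},{"claw":50,"delta_pos":[0,0,0],"dr":[0,0,0]},{"claw":36,"delta_pos":[0,0,0],"dr":[0,0,0]},{"claw":36,"delta_pos":[0,0,0],"dr":[0,0,0]},{"claw":36,"delta_pos":[0,0,0],"dr":[0,0,0]},{"claw":20,"delta_pos":[0,0,0],"dr":[0,0,0]},{"claw":20,"delta_pos":[0,0,0],"dr":[0,0,0]},{"claw":20,"delta_pos":[0,0,0],"dr":[0,0,0]}]' 30; python3 go.py 0.508 0.279 0.040 -2.862
```

```text
t: 4.4
position: [0.5081, 0.2791, 0.0406]
tcp_rot: [3.142, 0.0, -2.861]
ft_force: [0.6, -0.5, -0.3]
width: 0.0375
gripper_force: 0.0
units [ 0.   -0.    0.02] dr [0.   0.   0.01] [ 0.84  0.39 -0.42  0.   -0.76 -2.13]
```

```bash
python3 -m crank '[{"claw":10,"delta_pos":[0,0,0],"dr":[0,0,0]},{"claw":10,"delta_pos":[0,0,0],"dr":[0,0,0]},{"claw":10,"delta_pos":[0,0,0],"dr":[0,0,0]},{"claw":10,"delta_pos":[0,0,0],"dr":[0,0,0]},{"claw":10,"delta_pos":[0,0,0],"dr":[0,0,0]}]' 35
```

```text
t: 4.9
position: [0.5081, 0.2792, 0.0405]
tcp_rot: [3.142, 0.0, -2.861]
ft_force: [0.2, 1.6, -0.5]
width: 0.0279
gripper_force: 35.0
```

Gripped at 28 mm, as it should be. Next I lift, then measure how the stage sits in the hand.

```bash
python3 -m crank '[{"claw":10,"delta_pos":[0,0,-0.3],"dr":[0,0,0]},{"claw":10,"delta_pos":[0,0,-0.6],"dr":[0,0,0]},{"claw":10,"delta_pos":[0,0,-0.8],"dr":[0,0,0]},{"claw":10,"delta_pos":[0,0,-0.8],"dr":[0,0,0]},{"claw":10,"delta_pos":[0,0,-0.5],"dr":[0,0,0]},{"claw":10,"delta_pos":[0,-0.4,0],"dr":[0,0,0]},{"claw":10,"delta_pos":[0,-0.8,0],"dr":[0,0,0]},{"claw":10,"delta_pos":[0,-1,0],"dr":[0,0,0]},{"claw":10,"delta_pos":[0,-1,0],"dr":[0,0,0]},{"claw":10,"delta_pos":[0,-1,0],"dr":[0,0,0]},{"claw":10,"delta_pos":[0,-1,0],"dr":[0,0,0]},{"claw":10,"delta_pos":[0,-0.7,0],"dr":[0,0,0]},{"claw":10,"delta_pos":[0,-0.3,0],"dr":[0,0,0]},{"claw":10,"delta_pos":[0,0,0],"dr":[0,0,0]},{"claw":10,"delta_pos":[0,0,0],"dr":[0,0,0]}]'
python3 go.py 0.5328 -0.0195 0.140 -2.837
python3 - <<'E'
from h import *
s=bot.read_state();z=s['position'][2]-.0405;print(s['width'],s['gripper_force'],s['ft_force'])
c=np.append(s['position'][:2],z+.028)
for n in("top","scene"):
    p,d=bot.get_image(n);u,v=proj(n,c)[0].astype(int);b=(max(u-60,0),max(v-60,0),u+60,v+60)
    r=blobs(p,'red',b);print(n,(u,v),r,[plane(n,[q[1]],z+.028).round(4).tolist() for q in r],z)
    cv2.imwrite(f"pics/{n}2.png",cv2.resize(p[b[1]:b[3],b[0]:b[2]],None,fx=5,fy=5,interpolation=cv2.INTER_CUBIC)[:,:,::-1])
print('expected dot',(c[:2]+.064*np.array([np.cos(.28),np.sin(.28)])).round(4))
E
```

```text
t: 6.4
position: [0.5591, 0.1002, 0.1301]
tcp_rot: [3.141, -0.001, -2.862]
ft_force: [-0.3, 0.3, -3.3]
width: 0.0278
gripper_force: 35.0
units [ 1.94 -3.59 -0.33] dr [ 0.   -0.01 -0.21] [ 0.52  0.27 -0.36 -0.   -0.95 -1.81]
0.02775307842300945 34.973618388175964 [-0.263494    0.32125493 -3.26147428]
top (np.int64(279), np.int64(254)) [(np.int32(3), [324.67, 224.33])] [[[0.6171, 0.0101, 0.1176]]] 0.08960058418197459
scene (np.int64(343), np.int64(199)) [(np.int32(4), [321.5, 208.0]), (np.int32(41), [385.73, 215.07]), (np.int32(6), [295.5, 234.67])] [[[0.6214, 0.1158, 0.1176]], [[0.5213, 0.2021, 0.1176]], [[0.722, 0.1987, 0.1176]]] 0.08960058418197459
expected dot [0.6206 0.1179]
```

View pics/scene2.png

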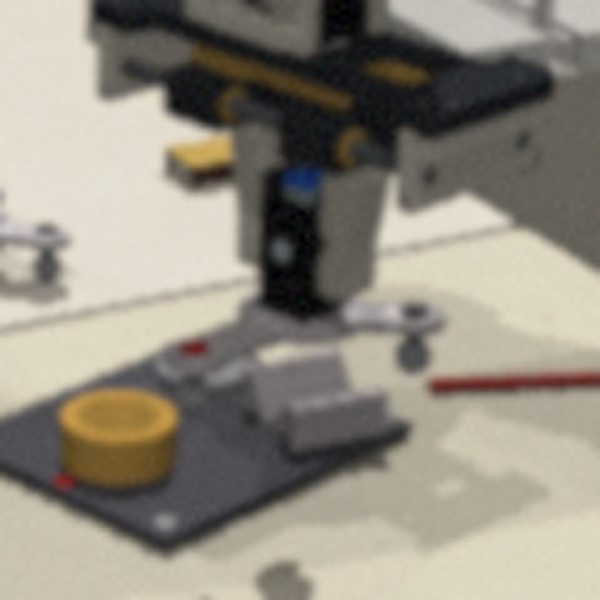

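The stage is held level and the dot is where expected (about 2 mm, the same as this camera's bias). Next I move over the base and come down to just above the seats.

```bash
python3 -m crank '[{"claw":10,"delta_pos":[0.2,-0.4,0],"dr":[0,0,-0.21]},{"claw":10,"delta_pos":[0.45,-0.8,0],"dr":[0,0,0]},{"claw":10,"delta_pos":[0.5,-0.9,0],"dr":[0,0,0]},{"claw":10,"delta_pos":[0.4,-0.75,0],"dr":[0,0,0]},{"claw":10,"delta_pos":[0.28,-0.5,0],"dr":[0,0,0]},{"claw":10,"delta_pos":[0.1,-0.2,0.2],"dr":[0,0,0]},{"claw":10,"delta_pos":[0,0,0.5],"dr":[0,0,0]},{"claw":10,"delta_pos":[0,0,0.6],"dr":[0,0,0]},{"claw":10,"delta_pos":[0,0,0.3],"dr":[0,0,0]},{"claw":10,"delta_pos":[0,0,0],"dr":[0,0,0]},{"claw":10,"delta_pos":[0,0,0],"dr":[0,0,0]}]'
python3 go.py 0.5332 -0.0193 0.0535 -2.837
python3 - <<'E'
from h import *
s=bot.read_state();z=s['position'][2]-.0405
for n in("top","scene"):
    p,d=bot.get_image(n);u,v=proj(n,np.append(s['position'][:2],z))[0].astype(int);b=(u-60,v-60,u+60,v+60)
    r=blobs(p,'red',b,2);print(n,r,[plane(n,[q[1]],z+.028).round(4).tolist() for q in r])
    cv2.imwrite(f"pics/{n}3.png",cv2.resize(p[b[1]:b[3],b[0]:b[2]],None,fx=5,fy=5,interpolation=cv2.INTER_CUBIC)[:,:,::-1])
E
```

```text
t: 7.6
position: [0.5364, -0.0181, 0.0828]
tcp_rot: [-3.141, 0.0, -2.835]
ft_force: [0.4, 0.9, -4.0]
width: 0.0284
gripper_force: 35.0
units [ 0.11 -0.    0.98] dr [-0.    0.    0.01] [ 0.33  0.27 -0.48  0.   -0.82 -1.6 ]
top [(np.int32(18), [323.11, 225.28]), (np.int32(7), [334.29, 324.14])] [[[0.6203, 0.0124, 0.0703]], [[0.4185, -0.0056, 0.0703]]]
scene [(np.int32(3), [305.33, 205.33]), (np.int32(19), [376.05, 215.26]), (np.int32(7), [295.29, 234.57])] [[[0.5976, -0.0026, 0.0703]], [[0.4815, 0.1124, 0.0703]], [[0.6819, 0.1166, 0.0703]]]
```

View pics/scene3.png

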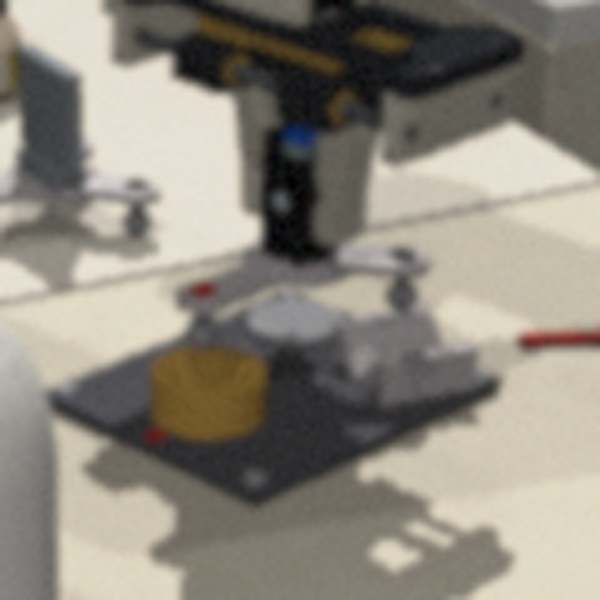

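The ball under the red dot (crop (203,290)) hangs above the cone (crop (210,365)), and one rear foot hangs above the groove. The dot agrees with the plan, so I shift 3 mm and lower gently.

```bash
python3 -m crank '[{"claw":10,"delta_pos":[0.11,0,0.1],"dr":[0,0,0]},{"claw":10,"delta_pos":[0,0,0.2],"dr":[0,0,0]},{"claw":10,"delta_pos":[0,0,0.2],"dr":[0,0,0]},{"claw":10,"delta_pos":[0,0,0.15],"dr":[0,0,0]},{"claw":10,"delta_pos":[0,0,0.1],"dr":[0,0,0]},{"claw":10,"delta_pos":[0,0,0],"dr":[0,0,0]},{"claw":10,"delta_pos":[0,0,0],"dr":[0,0,0]}]'
python3 go.py 0.5332 -0.0193 0.0535 -2.837
```

```text
t: 8.4
position: [0.5329, -0.0196, 0.06]
tcp_rot: [-3.142, -0.0, -2.836]
ft_force: [0.2, 0.2, -2.2]
width: 0.0278
gripper_force: 35.0
units [-0.01  0.01  0.22] dr [-0.   -0.    0.01] [ 0.33  0.3  -0.51  0.   -0.76 -1.6 ]
```

```bash
python3 -m crank '[{"claw":10,"delta_pos":[0,0,0.06],"dr":[0,0,0]},{"claw":10,"delta_pos":[0,0,0.06],"dr":[0,0,0]},{"claw":10,"delta_pos":[0,0,0],"dr":[0,0,0]},{"claw":10,"delta_pos":[0,0,0],"dr":[0,0,0]}]'
python3 -m crank '[{"claw":10,"delta_pos":[0,0,0.06],"dr":[0,0,0]},{"claw":10,"delta_pos":[0,0,0],"dr":[0,0,0]},{"claw":10,"delta_pos":[0,0,0],"dr":[0,0,0]}]'
```

```text
t: 8.8
position: [0.5328, -0.0196, 0.0565]
tcp_rot: [-3.142, -0.0, -2.836]
ft_force: [-0.5, -0.1, -3.1]
width: 0.0277
gripper_force: 35.0
t: 9.1
position: [0.5329, -0.0195, 0.0546]
tcp_rot: [3.142, -0.0, -2.836]
ft_force: [0.5, 0.6, -2.8]
width: 0.028
gripper_force: 35.0
```

```bash
python3 -m crank '[{"claw":10,"delta_pos":[0,0,0.04],"dr":[0,0,0]},{"claw":10,"delta_pos":[0,0,0],"dr":[0,0,0]},{"claw":10,"delta_pos":[0,0,0],"dr":[0,0,0]}]'
python3 -m crank '[{"claw":10,"delta_pos":[0,0,0.03],"dr":[0,0,0]},{"claw":10,"delta_pos":[0,0,0],"dr":[0,0,0]},{"claw":10,"delta_pos":[0,0,0],"dr":[0,0,0]}]'
```

```text
t: 9.4
position: [0.5332, -0.0192, 0.0539]
tcp_rot: [3.142, 0.001, -2.836]
ft_force: [-1.4, 3.3, 3.1]
width: 0.0277
gripper_force: 35.0
t: 9.7
position: [0.5332, -0.0192, 0.0537]
tcp_rot: [-3.142, 0.001, -2.835]
ft_force: [-5.2, 3.9, 11.4]
width: 0.028
gripper_force: 35.0
```

It is in contact at the home height (0.0537 against the expected 0.0535), pushing 11 N up. I'll ease the grip so it can settle, then open and rise.

```bash
python3 -m crank '[{"claw":10,"delta_pos":[0,0,0],"dr":[0,0,0]},{"claw":10,"delta_pos":[0,0,0],"dr":[0,0,0]},{"claw":10,"delta_pos":[0,0,0],"dr":[0,0,0]}]' 4
python3 -m crank '[{"claw":32,"delta_pos":[0,0,0],"dr":[0,0,0]},{"claw":36,"delta_pos":[0,0,0],"dr":[0,0,0]},{"claw":50,"delta_pos":[0,0,0],"dr":[0,0,0]},{"claw":70,"delta_pos":[0,0,0],"dr":[0,0,0]},{"claw":80,"delta_pos":[0,0,0],"dr":[0,0,0]},{"claw":80,"delta_pos":[0,0,0],"dr":[0,0,0]},{"claw":80,"delta_pos":[0,0,0],"dr":[0,0,0]},{"claw":80,"delta_pos":[0,0,0],"dr":[0,0,0]}]'
```

```text
t: 10.0
position: [0.5334, -0.0193, 0.0533]
tcp_rot: [-3.141, 0.001, -2.836]
ft_force: [-2.6, 3.0, 5.7]
width: 0.028
gripper_force: 4.0
t: 10.8
position: [0.5328, -0.0196, 0.0526]
tcp_rot: [-3.142, -0.0, -2.836]
ft_force: [-0.0, -0.2, 0.6]
width: 0.0767
gripper_force: 0.0
```

Released. I rise straight up, back off out of the top camera's view, and check the fit.

```bash
python3 -m crank '[{"claw":80,"delta_pos":[0,0,-0.4],"dr":[0,0,0]},{"claw":80,"delta_pos":[0,0,-0.8],"dr":[0,0,0]},{"claw":80,"delta_pos":[0,0,-1],"dr":[0,0,0]},{"claw":80,"delta_pos":[0,0,-1],"dr":[0,0,0]},{"claw":80,"delta_pos":[0,0,-1],"dr":[0,0,0]},{"claw":80,"delta_pos":[0,0,-0.8],"dr":[0,0,0]},{"claw":80,"delta_pos":[0,0.8,0],"dr":[0,0,0]},{"claw":80,"delta_pos":[0,1,0],"dr":[0,0,0]},{"claw":80,"delta_pos":[0,1,0],"dr":[0,0,0]},{"claw":80,"delta_pos":[0,1,0],"dr":[0,0,0]},{"claw":80,"delta_pos":[0,1,0],"dr":[0,0,0]},{"claw":80,"delta_pos":[0,1,0],"dr":[0,0,0]},{"claw":80,"delta_pos":[0,1,0],"dr":[0,0,0]},{"claw":80,"delta_pos":[0,1,0],"dr":[0,0,0]},{"claw":80,"delta_pos":[0,0.8,0],"dr":[0,0,0]},{"claw":80,"delta_pos":[0,0.3,0],"dr":[0,0,0]},{"claw":80,"delta_pos":[0,0,0],"dr":[0,0,0]}]'
python3 - <<'E'
from h import *
ims=[]
for n,b in(("top",(285,200,395,320)),("scene",(260,150,380,270))):
    p,d=bot.get_image(n)
    for k,z in(('red',.041),('blue',.102)):
        r=blobs(p,k,b,3);print(n,k,[(q,plane(n,[q[1]],z)[0].round(4).tolist()) for q in r])
    ims.append(cv2.resize(p[b[1]:b[3],b[0]:b[2]],(400,400),interpolation=cv2.INTER_CUBIC))
cv2.imwrite("pics/fin.png",np.hstack(ims)[:,:,::-1])
c,s=np.cos(.305),np.sin(.305);print('exp dot',.5328+.064*c,-.0195+.064*s,'cap .5328 -.0195')
E
```

```text
t: 12.5
position: [0.4523, 0.2359, 0.2032]
tcp_rot: [3.141, 0.001, -2.834]
ft_force: [-0.8, -1.0, -0.6]
width: 0.0801
gripper_force: 0.0
top red [((np.int32(19), [322.84, 224.84]), [0.6243, 0.0124, 0.041]), ((np.int32(18), [328.5, 238.78]), [0.5946, 0.0012, 0.041])]
top blue [((np.int32(54), [340.09, 266.89]), [0.5335, -0.0187, 0.102])]
scene red [((np.int32(15), [374.13, 215.4]), [0.4501, 0.0604, 0.041]), ((np.int32(5), [306.2, 216.4]), [0.5944, -0.004, 0.041]), ((np.int32(6), [295.5, 234.67]), [0.6568, 0.0668, 0.041])]
scene blue [((np.int32(10), [326.2, 186.7]), [0.5392, -0.0117, 0.102])]
exp dot 0.5938462049643346 -0.00028123678660726265 cap .5328 -.0195
```

View pics/fin.png

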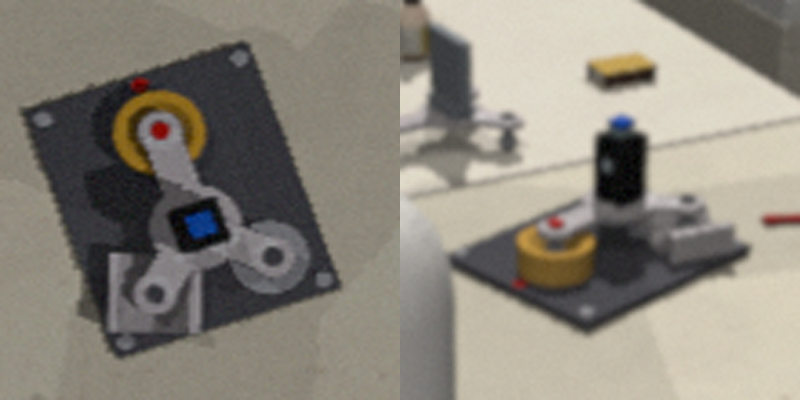

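The final views show the red-dotted arm centred in the brass cone (crop (160,130)). The left foot is in the groove (155,293) and the right foot is on the pad (273,257). The stage is level and within 1.5 mm of home, and the mirror stage has not been touched.

```bash
python3 -c "
from cell import bot
print(bot.sign_off())"
```

```text
the job is handed in; nothing more can be done
None
```

The cuvette stage is on the kinematic base with its red-dotted arm in the brass cone, measured within 1.5 mm of home. It was resting on the base before release. The mirror stage and the orange look-alike were left alone, and the job was handed in at about 12.6 s.

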